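# Square a sample carrier in the alignment corner, then transfer it to its holder

## Task

Slide the flat metal sample carrier along the alignment board, without lifting it, until it is pressed home, snug and square, in the corner against both the two-piece long fence and the end stop; press lightly, never ramming it against them. Then grip it across its width at its middle, through the gap in the long fence, lift it straight up clear of the fences, and lay it flat and fully down between the four corner brackets of the holder. Let go of it and leave everything else on the bench where it stands.

Things in the scene. Friction and masses are not known exactly. Their poses are not given: they have to be found in the camera images.
- carrier: loose flat aluminium plate 120 x 60 x 10 mm (x, y, z), 0.15 to 0.3 kg, with three dark round windows in a row along its length; origin at the centre of its underside, x along its length, z up. Either way round will do. It starts flat on the board, askew by up to 0.35 rad, with 40 to 75 mm to slide in board x and 60 to 90 mm in board y.
- board: fixed grey alignment board 230 x 190 x 12 mm (x, y, z) on the bench; origin at the centre of its underside, flat top at z = 12 mm. Steel fences 15 mm wide, 14 mm high (tops at z = 26 mm): the long fence along its +y edge, the end stop along its +x edge; the other two sides are open. It stands left or right on the bench, turned up to 0.25 rad.
- long_fence: the long fence, fixed to the board: two steel pieces in one line, their guiding faces looking to -y at board y = 80 mm, from board x = -30 to 12 mm and from 68 to 115 mm. The 56 mm gap lets a finger pass beside the middle of a seated carrier; the board ends behind it at y = 95 mm. Its frame is the board's raised 12 mm, so its origin is not on the fence.
- end_stop: the end stop, fixed to the board: one steel bar whose guiding face looks to -x at board x = 100 mm, from board y = -60 to 70 mm. Its frame is the board's, raised 12 mm (origin not on the bar itself).
- seat (a point): point on the board's top where the carrier's origin lies when the carrier is snug in the corner: board (40, 50, 12) mm, axes as the board's (the carrier's length along board x)
- holder: fixed grey base plate 160 x 100 x 8 mm with four L-shaped steel corner brackets 8 mm high (tops at 16 mm) that enclose 125 x 65 mm (x, y), 2.5 mm to spare each side; between the brackets the long sides are open for 69 mm. Origin at the centre of its underside. On the bench's other side from the board, turned up to 0.4 rad.
- holder_floor (a point): centre of the holder's floor, 8 mm above the bench, axes as the holder's; the carrier's origin belongs here, its length along x
- timer: white timer 61 x 63 x 19 mm lying between board and holder near the front edge; a bystander; origin at the centre of its underside
- brown_vial: brown screw-cap vial 22 mm wide, 47 mm high, standing between board and holder; a bystander; origin at the centre of its underside
- white_vial: white screw-cap vial 22 mm wide, 47 mm high, standing near the brown one; a bystander; origin at the centre of its underside
- mouse: black computer mouse 111 x 60 x 37 mm at the back; a bystander; origin at the centre of its underside
- beaker: clear beaker 105 mm wide, 119 mm high, at the back; a bystander; origin at the centre of its underside

How it is judged:
On the way, in this order (a step that is already met when the one before it is completed fails the run):
1. the carrier lies flat on the board, snug in the corner (within 1.5 mm both ways, square within 0.025 rad) while pressed lightly home on a fence (over 1.5 N) (x of carrier in the frame of seat between -0.0015 and 0.0015 m and y of carrier in the frame of seat between -0.0015 and 0.0015 m and (contact force between carrier and long_fence above 1.5 N or contact force between carrier and end_stop above 1.5 N) and z of carrier in the frame of seat below 0.002 m and angle between the x axis of carrier and the x axis of board, either way round below 0.025 rad).
2. the carrier is held by its middle (within 10 mm along its length) and has been lifted level more than 25 mm off the board (x of the grasp point in the frame of carrier between -0.01 and 0.01 m and z of carrier in the frame of seat above 0.025 m and angle between carrier's own z axis and vertical below 0.15 rad and contact force between carrier and the fingers above 2 N), for 0.1 s.
At the end, for the whole second after the job is handed in: The carrier lies released and at rest, flat on the holder's floor between the four brackets: its origin within 4.5 mm of the floor's centre along both axes and within 2 mm in height, its length along the holder's x within 0.08 rad (x of carrier in the frame of holder_floor between -0.0045 and 0.0045 m and y of carrier in the frame of holder_floor between -0.0045 and 0.0045 m and z of carrier in the frame of holder_floor between -0.002 and 0.002 m and angle between the x axis of carrier and the x axis of holder, either way round below 0.08 rad and angle between carrier's own z axis and vertical below 0.03 rad and linear speed of carrier below 0.01 m/s and contact force between carrier and the fingers below 0.1 N); the robot touches nothing.
It fails at once if the carrier is rammed against a fence (more than 35 N) (contact force between carrier and long_fence above 35 N or contact force between carrier and end_stop above 35 N).
It fails at once if the carrier is 5 to 16 mm off the board more than 12 mm aside of its seated place (lifted elsewhere, or not straight up) (x of carrier in the frame of board between -0.15 and 0.15 m and y of carrier in the frame of board between -0.13 and 0.13 m and z of carrier in the frame of seat between 0.005 and 0.016 m and not (x of carrier in the frame of seat between -0.012 and 0.012 m and y of carrier in the frame of seat between -0.012 and 0.012 m)).
It fails at once if a bystander is shifted by more than 20 mm (distance of any of timer, brown_vial, white_vial, mouse, beaker from where it was at the start of the episode above 0.02 m).
It also fails if it takes over 72 s, if anything falls off the work surface, if the arm or the gripper's body presses on something with over 40 N, if the wrist force passes 120 N, or if a joint passes its speed limit or range.

## Robot

A 6-joint arm with a two-finger parallel gripper is mounted at the origin on a cart in front of the work surface, level with it; the furniture and walls round the work are solid. World frame = base frame: x ahead of the robot, y to its left, z up, the work surface at z = 0. Lengths are in m, angles in rad, forces in N, time in s.
With the tool pointing down it reaches from about 0.425 to 0.925 m from the base axis. Payload 12.5 kg.
Tool frame: the origin (TCP) lies at the very end of the fingers, on their centre line; the grasp point (between the pads) lies 19 mm behind it; z points along the fingers, y is the line along which they close (so a half turn about z gives the same grasp; the last joint's range is limited). The gripper opens to 85 mm and grips with 20 to 120 N. Pads are 22 mm wide; open, the fingers measure 114 mm over their backs; the gripper's body (76 mm by 85 mm) begins 54 mm behind the grasp point. The pads swing forward as they close: fully open they stand 13 mm farther back than shut.
Start: joints at [1.13, 0.491, 1.559, -0, 1.092, -0.106], TCP at [0.205, 0.59, 0.231] pointing down, gripper open.
Joint ranges: [-3.1, 3.1], [-0.84, 2.19], [0.05, 2.79], [-1.13, 4.28], [0.06, 2.93], [-2.69, 2.69]. Speed limits (rad/s): [2.22, 2.22, 2.79, 3.14, 3.14, 3.14].

## Interface

Orientations are given as a 3x3 rotation matrix whose columns are the frame's x, y, z axes.
In Python, from workcell import arm gives the robot as it stands.
- The arm moves only by the shell command python3 jog.py 'ROWS' [OPENING] [FORCE]. ROWS is rows parted by semicolons, their numbers by spaces, 1 to 12 of them, each of 6 numbers: dx, dy, dz in m, then a rotation vector rx, ry, rz in rad; each row is the pose to reach, as a shift and turn from the pose commanded when the command began, along the tool's axes at that moment; what a row does not reach only later rows make up. A row lasts 1/8 s, in which the tool goes at most 0.0625 m and 0.188 rad, less where a joint would pass 70% of its speed; a pose out of reach is approached as far as the arm can. OPENING is the opening from 0.0 (shut) to 1.0 (fully open), set as the command begins (- or left out keeps the last). The fingers move at their own pace and stop on an object; FORCE is the grip in N (left out, the last holds). Time passes only in rows, so rows that do not move let the fingers close. It prints the time, the measured TCP pose, the force, the opening and the grip force at its end.
- arm.state(): the state, without advancing time (a new reading comes with each control period).
- arm.get_image(name): name is "scene" or "side" or "wrist"; returns the picture (384x512x3 uint8, red, green, blue); there is no depth.
- arm.camera_params(name): a dict with "fovy" (degrees; the focal length in pixels is half the picture's height over the tangent of half this angle, whatever the lens; pixels are square), "cx", "cy" (the principal point, pixels), "distortion" ([k1, k2, p1, p2, k3] as OpenCV has them; the pictures are not rectified), "cam_to_world" (4x4, takes a point from camera to world coordinates). Camera axes: x right, y up, looking along -z (the intrinsics and any distortion apply to the point x, -y, -z); pixel columns grow to the right and rows downward; lengths in m; the calibration is good to about 2 mm. A picture is of the moment at which its call begins: read the wrist's pose just before it. camera_params takes no time and is no camera call; for the wrist camera it gives the pose at the moment of the call.
- arm.finish_job(): hands the job in; it is judged then, once.
The state is a dict: "time": time; "joint_pos": joint angles; "qvel": joint speeds; "tau": joint torques, N m; "eef_pos": TCP position; "eef_rot": TCP orientation; "wrist_force": force on the tool from outside, world axes, zero at the start; "torque": the same for the moment, N m; "finger_gap": opening from 0.0 (shut) to 1.0 (fully open); "finger_force": force on a finger pad.
Only numpy, scipy, OpenCV 4.12 (cv2) and the standard library are available. Lean on these libraries where they do the work, as an engineer would, in place of code of your own. Each camera call takes 0.05 s, during which the arm holds its last target. There are 200 camera calls.

## Working session

There is one attempt and no reset: what is moved stays moved. The work goes in short steps, Python scripts to look and compute and a shell command to move; the robot and the scene stay as the last step left them, time stands still between calls to the robot, and variables do not carry over. Pictures are saved under pics/ and viewed, at most 10 in all, crops included, and the job is handed in when it is done.

```bash
ls; mkdir -p pics; python3 - <<'E'
from workcell import arm
import cv2,numpy as np
s=arm.state();print(s['eef_pos'],s['eef_rot'],s['finger_gap'],s['time'])
ims=[]
for n in ['scene','side']:
    p=arm.camera_params(n);print(n,p)
    im=arm.get_image(n);cv2.imwrite(f'pics/{n}0.png',im[:,:,::-1]);
E
```

```text
jog.py
pics
workcell.py
[0.20522854 0.5900847  0.23071025] [[-9.44465185e-01  3.28611112e-01 -5.00379591e-04]
 [ 3.28611467e-01  9.44464620e-01 -1.04133836e-03]
 [ 1.30395465e-04 -1.14793829e-03 -9.99999333e-01]] 1.003794902526028 0.0
scene {'fovy': 55.25885689636925, 'cx': 251.28030159990166, 'cy': 195.10109867780105, 'distortion': array([0.01213971, 0.        , 0.        , 0.        , 0.        ]), 'cam_to_world': array([[ 0.87855073,  0.32042119, -0.35422996,  0.19214231],
       [-0.47763481,  0.59506449, -0.64634607, -0.62156173],
       [ 0.00368669,  0.73704038,  0.67583866,  0.71653733],
       [ 0.        ,  0.        ,  0.        ,  1.        ]])}
side {'fovy': 51.55409401525975, 'cx': 255.8076096445815, 'cy': 198.77787621816069, 'distortion': array([-0.07706977,  0.        ,  0.        ,  0.        ,  0.        ]), 'cam_to_world': array([[ 0.85381472,  0.29954096, -0.42576477,  0.17498046],
       [-0.52016963,  0.45855234, -0.72052294, -0.64086026],
       [-0.0205907 ,  0.83666299,  0.54733085,  0.52498693],
       [ 0.        ,  0.        ,  0.        ,  1.        ]])}
```

View pics/scene0.png

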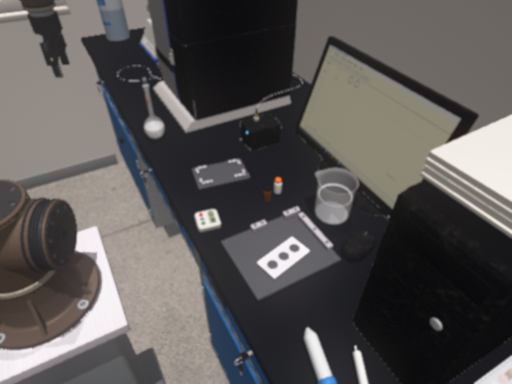

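View pics/side0.png

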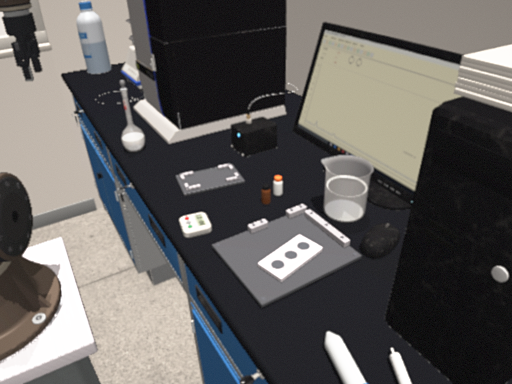

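The scene view shows the carrier at about (284,257) on the board, with the long fence pieces at (259,224) and (291,211) and the end stop from (300,212) to (332,247). The holder is at (221,173), the timer at (207,219), the vials at (267,196) and (278,185), and the beaker at (335,200). The side view agrees.

```bash
cat > h.py <<'E'
import cv2,numpy as np
from workcell import arm
def K(p):
    f=192/np.tan(np.radians(p['fovy'])/2); return np.array([[f,0,p['cx']],[0,f,p['cy']],[0,0,1]])
def ray(px,z,p):
    u=cv2.undistortPoints(np.float64(px).reshape(-1,1,2),K(p),np.float64(p['distortion'])).reshape(-1,2)
    d=np.c_[u[:,0],-u[:,1],-np.ones(len(u))]@p['cam_to_world'][:3,:3].T
    o=p['cam_to_world'][:3,3]; return (o+d*((z-o[2])/d[:,2])[:,None])[:,:2]
def tool(d):  # world vector -> tool axes
    return arm.state()['eef_rot'].T@np.array(d)
E
python3 - <<'E'
from h import *
P={'scene':dict(carrier=((284,257),.022),fA=((259,224),.026),fB=((291,211),.026),es0=((300,212),.026),es1=((332,247),.026),hold=((221,173),.008),timer=((207,219),.019),bv=((267,196),.025),wv=((278,185),.025),b=((264,295),.012),bl=((222,244),.012),br=((340,260),.012),beaker=((333,215),0)),
'side':dict(carrier=((291,257),.022),fA=((259,225),.026),fB=((297,210),.026),hold=((210,178),.008),timer=((195,224),.019),bv=((266,195),.025),wv=((278,185),.025))}
for n in P:
    p=arm.camera_params(n)
    for k,(q,z) in P[n].items(): print(n,k,ray([q],z,p)[0].round(3))
p=arm.camera_params('wrist');print(p['fovy'],p['cam_to_world'].round(3),p['distortion'])
E
python3 jog.py '-.06 -.037 -.01 0 0 0;-.12 -.074 -.02 0 0 0;-.17 -.105 -.02 0 0 0;-.22 -.136 -.02 0 0 0;-.27 -.167 -.02 0 0 0;-.32 -.198 -.02 0 0 0;-.37 -.229 -.02 0 0 0;-.41 -.254 -.02 0 0 0;-.438 -.271 -.02 0 0 0;-.438 -.271 -.02 0 0 0'
python3 - <<'E'
from h import *
p=arm.camera_params('wrist');im=arm.get_image('wrist');cv2.imwrite('pics/w_hold.png',im[:,:,::-1]);import pickle;pickle.dump(p,open('w_hold.pkl','wb'))
E
```

```text
time: 1.35
eef_pos: [0.5309, 0.1888, 0.2508]
eef_rot: [[-0.944, 0.331, -0.001], [0.331, 0.944, -0.0], [0.0, -0.0, -1.0]]
wrist_force: [-0.4, -1.0, -0.4]
finger_gap: 1.003
finger_force: 0.0
```

View pics/w_hold.png

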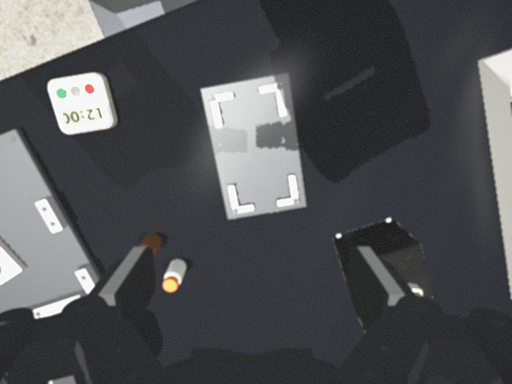

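The wrist view shows the holder plate with corners near (201,89), (289,74), (305,207) and (228,219), and its four bright L brackets. The timer is top left and the vials are at about (150,243) and (172,275).

```bash
cat >> h.py <<'E'
def rect(mask,z,p,hull=True):
    "min-area rectangle, on plane z, of mask pixels -> centre, (long,short), yaw of long side"
    ys,xs=np.nonzero(mask); w=ray(np.c_[xs,ys],z,p)
    (c,s,a)=cv2.minAreaRect(np.float32(w*1000))
    if s[0]<s[1]: a+=90; s=s[::-1]
    a=(a+90)%180-90
    return np.array(c)/1000,np.round(s,1),np.radians(a)
E
python3 - <<'E'
from h import *
import pickle
p=pickle.load(open('w_hold.pkl','rb'));im=cv2.imread('pics/w_hold.png');g=cv2.cvtColor(im,6)
box=np.zeros_like(g);box[68:226,194:312]=1
plate=((g>62)&(box>0)).astype(np.uint8)
n,l,st,_=cv2.connectedComponentsWithStats(plate);i=1+st[1:,4].argmax();print('plate',rect(l==i,.008,p),st[i])
br=((g>215)&(box>0)).astype(np.uint8);n,l,st,c=cv2.connectedComponentsWithStats(br);print(st[1:])
m=np.isin(l,[k for k in range(1,n) if st[k,4]>60]);print('br',rect(m,.016,p))
for k in range(1,n):
    if st[k,4]>60: print(rect(l==k,.016,p)[:2])
# bilateral edges of plate
E
```

```text
plate (array([0.52053467, 0.18669049]), array([177.9, 141. ]), np.float64(-0.2584097163636966)) [  194    68   116   153 14321]
[[ 202   79   85   50 2400]
 [ 264   79    1    1    1]
 [ 262   82    1    1    1]
 [ 264   82    1    1    1]
 [ 262  101    1    1    1]
 [ 265  102    1    1    1]
 [ 254  119    1    1    1]
 [ 251  124    1    1    1]
 [ 249  127    1    1    1]
 [ 220  144    1    1    1]
 [ 220  153    3    2    3]
 [ 219  155    1    1    1]
 [ 217  157    2    2    3]
 [ 218  160    1    3    3]
 [ 219  165    1    2    2]
 [ 277  175   21   32  300]
 [ 227  185   27   29  310]
 [ 234  213    1    1    1]]
br (array([0.52265314, 0.19303722]), array([149.6,  87.9]), np.float64(-0.16151858958443374))
(array([0.47375729, 0.20101257]), array([88.4, 49.3]))
(array([0.5866731 , 0.21787082]), array([42.6, 21.2]))
(array([0.57613092, 0.15383255]), array([43.4, 22.1]))
```

```bash
python3 - <<'E'
from h import *
print(arm.state()['eef_pos'],tool([0,-.34,0]),tool([0.02,-.36,0]))
E
```

```text
[0.53011461 0.18979377 0.25085691] [-1.12280310e-01 -3.20925430e-01  1.06516938e-05] [-1.37762993e-01 -3.33198676e-01 -6.61113285e-06]
```

```bash
python3 jog.py '-.02 -.058 0 0 0 0;-.04 -.116 0 0 0 0;-.06 -.174 0 0 0 0;-.08 -.232 0 0 0 0;-.1 -.285 0 0 0 0;-.112 -.32 0 0 0 0;-.112 -.32 0 0 0 0;-.112 -.32 0 0 0 0'
python3 - <<'E'
from h import *
import pickle
p=arm.camera_params('wrist');im=arm.get_image('wrist');cv2.imwrite('pics/w_board.png',im[:,:,::-1]);pickle.dump(p,open('w_board.pkl','wb'))
p=pickle.load(open('w_hold.pkl','rb'));im=cv2.imread('pics/w_hold.png');g=cv2.cvtColor(im,6)
box=np.zeros_like(g);box[68:226,194:312]=1
for t in (80,95,110):
    plate=((cv2.medianBlur(g,5)>t)&(box>0)).astype(np.uint8)
    n,l,st,_=cv2.connectedComponentsWithStats(plate);i=1+st[1:,4].argmax();print('plate',t,rect(l==i,.008,p))
for t in (225,235,245,250):
    br=((g>t)&(box>0)).astype(np.uint8);n,l,st,c=cv2.connectedComponentsWithStats(br)
    k=[k for k in range(1,n) if st[k,4]>60];print(t,st[k,4],rect(np.isin(l,k),.016,p))
E
```

```text
time: 2.4
eef_pos: [0.5305, -0.1472, 0.2512]
eef_rot: [[-0.945, 0.328, -0.0], [0.328, 0.945, 0.001], [0.001, 0.0, -1.0]]
wrist_force: [-0.2, 0.3, 0.2]
finger_gap: 0.999
finger_force: 0.0
plate 80 (array([0.52195496, 0.19008847]), array([170.4, 115.4]), np.float64(-0.1802687083971911))
plate 95 (array([0.52635358, 0.19480737]), array([161.8, 101.3]), np.float64(-0.16372382012507386))
plate 110 (array([0.52634814, 0.19511061]), array([160.2, 100.2]), np.float64(-0.16087956408086923))
225 [319 731 286 284] (array([0.52261469, 0.19313037]), array([148.8,  87.4]), np.float64(-0.16156692595821867))
235 [295 360 263 265] (array([0.52623846, 0.19516   ]), array([141.5,  81.6]), np.float64(-0.16163430393379769))
245 [247 319 230 238] (array([0.52637292, 0.19512091]), array([140.4,  80.6]), np.float64(-0.16264830251884535))Traceback (most recent call last):
  File "<stdin>", line 11, in <module>
  File "h.py", line 13, in rect
    ys,xs=np.nonzero(mask); w=ray(np.c_[xs,ys],z,p)
                              ~~~^^^^^^^^^^^^^^^^^^
  File "h.py", line 6, in ray
    u=cv2.undistortPoints(np.float64(px).reshape(-1,1,2),K(p),np.float64(p['distortion'])).reshape(-1,2)
      ~~~~~~~~~~~~~~~~~~~^^^^^^^^^^^^^^^^^^^^^^^^^^^^^^^^^^^^^^^^^^^^^^^^^^^^^^^^^^^^^^^^^
cv2.error: OpenCV(4.12.0) /io/opencv/modules/calib3d/src/undistort.dispatch.cpp:347: error: (-215:Assertion failed) CV_IS_MAT(_src) && CV_IS_MAT(_dst) && (_src->rows == 1 || _src->cols == 1) && (_dst->rows == 1 || _dst->cols == 1) && _src->cols + _src->rows - 1 == _dst->rows + _dst->cols - 1 && (CV_MAT_TYPE(_src->type) == CV_32FC2 || CV_MAT_TYPE(_src->type) == CV_64FC2) && (CV_MAT_TYPE(_dst->type) == CV_32FC2 || CV_MAT_TYPE(_dst->type) == CV_64FC2) in function 'cvUndistortPointsInternal'
```

View pics/w_board.png

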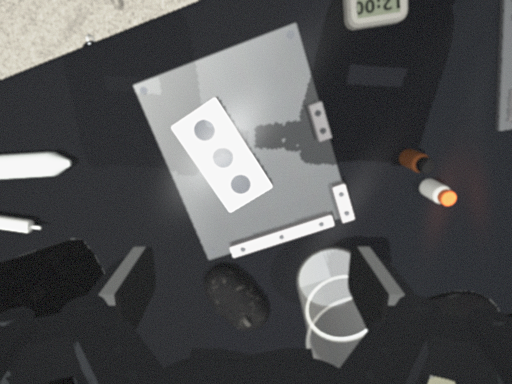

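The wrist view shows the whole board, with corners (134,86), (297,24) and (208,260). The carrier's corners are near (217,97), (172,126), (231,212) and (272,187). The fence pieces are at (320,121) and (343,203), and the end stop runs from (232,250) to (333,222). The holder fit matches its nominal 160 x 100 size.

```bash
python3 - <<'E'
from h import *
import pickle
p=pickle.load(open('w_board.pkl','rb'));im=cv2.imread('pics/w_board.png');g=cv2.medianBlur(cv2.cvtColor(im,6),3)
box=np.zeros_like(g);box[85:222,160:284]=1
for t in (215,230,240):
    m=((g>t)&(box>0)).astype(np.uint8);n,l,st,_=cv2.connectedComponentsWithStats(m);i=1+st[1:,4].argmax();print('carrier',t,rect(l==i,.022,p))
box[:]=0;cv2.fillPoly(box,[np.int32([(125,80),(303,15),(356,222),(207,270)])],1)
for t in (60,75,90,105):
    m=((g>t)&(box>0)).astype(np.uint8);n,l,st,_=cv2.connectedComponentsWithStats(m);i=1+st[1:,4].argmax();print('board',t,rect(l==i,.012,p))
box[:]=0;cv2.fillPoly(box,[np.int32([(222,247),(333,210),(340,224),(232,264)])],1)
for t in (180,200,220):
    print('stop',t,rect((g>t)&(box>0),.026,p))
box[:]=0;box[178:227,328:360]=1
for t in (180,200,220): print('fB',t,rect((g>t)&(box>0),.026,p))
box[:]=0;box[97:145,304:334]=1
for t in (160,180,200):
    print('fA',t,rect((g>t)&(box>0),.026,p))
E
```

```text
carrier 215 (array([ 0.51915692, -0.17854683]), array([121.8,  62.5]), np.float64(0.22752795003448992))
carrier 230 (array([ 0.5190683 , -0.17850981]), array([121.1,  61.4]), np.float64(0.2291453709882791))
carrier 240 (array([ 0.51908002, -0.17840964]), array([120.5,  60.8]), np.float64(0.2305172651343198))
board 60 (array([ 0.52977075, -0.15042229]), array([243.7, 202.3]), np.float64(-0.015381619507970656))
board 75 (array([ 0.52965759, -0.15151811]), array([239.4, 200.2]), np.float64(0.006699678464055461))
board 90 (array([ 0.52970099, -0.14915219]), array([238.7, 195.2]), np.float64(0.004848494904544017))
board 105 (array([ 0.52967554, -0.14891122]), array([238. , 194.3]), np.float64(0.005628610209382535))
stop 180 (array([ 0.63272827, -0.14525897]), array([131.2,  15.9]), np.float64(-1.5653912837575397))
stop 200 (array([ 0.63270355, -0.14508891]), array([130.1,  15.2]), np.float64(-1.5657948140402274))
stop 220 (array([ 0.6327713 , -0.14514104]), array([130. ,  14.6]), np.float64(-1.5655024369233883))
fB 180 (array([ 0.61624146, -0.07110551]), array([47.5, 32.5]), np.float64(-0
[... 643 characters left out ...]
e 6, in ray
    u=cv2.undistortPoints(np.float64(px).reshape(-1,1,2),K(p),np.float64(p['distortion'])).reshape(-1,2)
      ~~~~~~~~~~~~~~~~~~~^^^^^^^^^^^^^^^^^^^^^^^^^^^^^^^^^^^^^^^^^^^^^^^^^^^^^^^^^^^^^^^^^
cv2.error: OpenCV(4.12.0) /io/opencv/modules/calib3d/src/undistort.dispatch.cpp:347: error: (-215:Assertion failed) CV_IS_MAT(_src) && CV_IS_MAT(_dst) && (_src->rows == 1 || _src->cols == 1) && (_dst->rows == 1 || _dst->cols == 1) && _src->cols + _src->rows - 1 == _dst->rows + _dst->cols - 1 && (CV_MAT_TYPE(_src->type) == CV_32FC2 || CV_MAT_TYPE(_src->type) == CV_64FC2) && (CV_MAT_TYPE(_dst->type) == CV_32FC2 || CV_MAT_TYPE(_dst->type) == CV_64FC2) in function 'cvUndistortPointsInternal'
```

```bash
python3 jog.py '0 -.015 .04 0 0 -.14;0 -.033 .08 0 0 -.28;0 -.033 .12 0 0 -.42;0 -.033 .16 0 0 -.564;0 -.033 .19 0 0 -.564;0 -.033 .19 0 0 -.564;0 -.033 .19 0 0 -.564' .85 20
python3 - <<'E'
from h import *
s=arm.state();print(s['joint_pos'],s['eef_pos']);R=s['eef_rot'];print(np.arctan2(R[1,1],R[0,1])-np.pi/2)
for n in ('side','wrist'): cv2.imwrite(f'pics/{n}1.png',arm.get_image(n)[:,:,::-1])
a=cv2.imread('pics/side1.png')[150:320,180:400];a=cv2.resize(a,None,fx=2.5,fy=2.5);cv2.imwrite('pics/side1c.png',a)
E
```

```text
time: 3.32
eef_pos: [0.5204, -0.1791, 0.0624]
eef_rot: [[-0.974, -0.228, 0.001], [-0.228, 0.974, -0.0], [-0.001, -0.001, -1.0]]
wrist_force: [-0.0, -0.3, 0.3]
finger_gap: 0.852
finger_force: 0.0
[-4.51609512e-01  6.16720556e-01  1.89646516e+00  1.94978480e-04
  6.27230692e-01 -2.25275775e+00] [ 0.52041725 -0.1791487   0.06237836]
0.23019379144302343
```

View pics/wrist1.png

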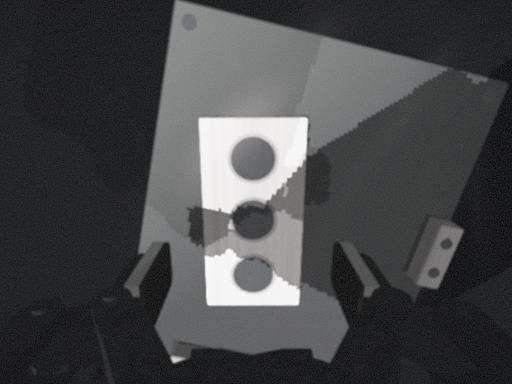

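The carrier is centred between the fingers: its column centre is about 253, and the fingers are near 170 and 340. Its windows line up with the tool, so I'm descending.

```bash
python3 jog.py '.001 .001 .02 0 0 0;.001 .001 .036 0 0 0;.001 .001 .046 0 0 0;.001 .001 .05 0 0 0;.001 .001 .052 0 0 0;.001 .001 .052 0 0 0;.001 .001 .052 0 0 0'
python3 jog.py '0 0 .001 0 0 0;0 0 .001 0 0 0' .78; python3 jog.py '0 0 .001 0 0 0;0 0 .001 0 0 0'
```

```text
time: 4.3
eef_pos: [0.5187, -0.1791, 0.0096]
eef_rot: [[-0.974, -0.227, 0.001], [-0.227, 0.974, -0.0], [-0.0, -0.0, -1.0]]
wrist_force: [-0.2, -0.7, -0.4]
finger_gap: 0.849
finger_force: 0.0
time: 4.55
eef_pos: [0.5186, -0.179, 0.0083]
eef_rot: [[-0.974, -0.227, 0.0], [-0.227, 0.974, 0.0], [-0.0, 0.0, -1.0]]
wrist_force: [0.5, 0.7, -0.3]
finger_gap: 0.778
finger_force: 0.0
time: 4.8
eef_pos: [0.5186, -0.179, 0.0072]
eef_rot: [[-0.974, -0.227, -0.0], [-0.227, 0.974, 0.0], [0.0, 0.0, -1.0]]
wrist_force: [-0.3, -0.0, -0.0]
finger_gap: 0.783
finger_force: 0.0
```

```bash
python3 jog.py '0 0 -.001 0 0 0;0 0 -.001 0 0 0;0 0 -.001 0 0 0;0 0 -.001 0 0 0' .6 20
python3 - <<'E'
from h import *
cv2.imwrite('pics/side2.png',arm.get_image('side')[:,:,::-1])
a=cv2.imread('pics/side2.png')[180:310,200:390];a=cv2.resize(a,None,fx=4,fy=4,interpolation=2);cv2.imwrite('pics/side2c.png',a)
E
```

```text
time: 5.3
eef_pos: [0.5185, -0.1789, 0.0082]
eef_rot: [[-0.974, -0.227, -0.0], [-0.227, 0.974, 0.0], [0.0, 0.0, -1.0]]
wrist_force: [-0.1, -0.2, -3.0]
finger_gap: 0.694
finger_force: 23.1
```

View pics/side2c.png

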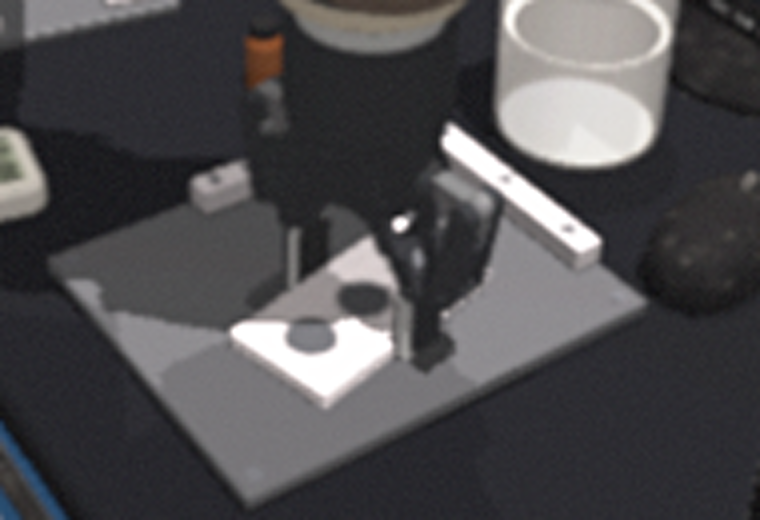

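The carrier is gripped at its middle, with the pads down at board level on both long sides and the carrier flat. Next I slide it to about 4 mm short of the corner, turning it square on the way.

```bash
python3 jog.py '-.005 .005 .0005 0 0 .03;-.013 .014 .0005 0 0 .08;-.022 .024 .0005 0 0 .13;-.031 .034 .0005 0 0 .18;-.04 .043 .0005 0 0 .21;-.048 .052 .0005 0 0 .225;-.055 .059 .0005 0 0 .225;-.0583 .0628 .0005 0 0 .225;-.0583 .0628 .0005 0 0 .225;-.0583 .0628 .0005 0 0 .225'
python3 - <<'E'
from h import *
import pickle
p=arm.camera_params('wrist');im=arm.get_image('wrist');cv2.imwrite('pics/w3.png',im[:,:,::-1]);pickle.dump(p,open('w3.pkl','wb'))
s=arm.state();print(s['eef_pos'],s['wrist_force']);R=s['eef_rot'];print(np.arctan2(R[1,1],R[0,1])-np.pi/2)
E
```

```text
time: 6.6
eef_pos: [0.561, -0.1047, 0.0078]
eef_rot: [[-1.0, -0.004, 0.0], [-0.004, 1.0, 0.0], [-0.0, 0.0, -1.0]]
wrist_force: [0.1, 0.5, -1.2]
finger_gap: 0.697
finger_force: 23.3
[ 0.56102526 -0.10476953  0.00781023] [-0.56655328  0.52053869 -0.3360155 ]
0.0040160298256604055
```

View pics/w3.png

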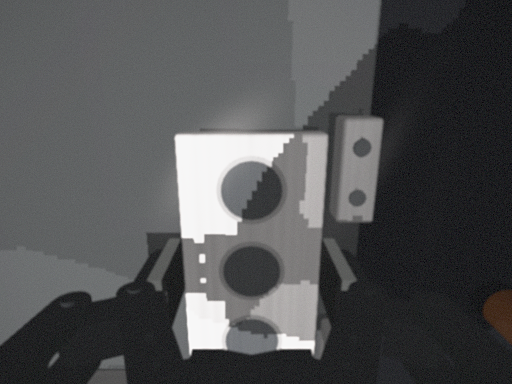

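The carrier is square in the grip, with a few mm left to the fence piece at (340,170). From here I press home in small steps.

```bash
python3 jog.py '0 .001 0 0 0 0;0 .002 0 0 0 0;0 .003 0 0 0 0;0 .003 0 0 0 0' | grep -E 'eef_pos|wrist'
for i in 1; do python3 jog.py '0 .0005 0 0 0 0;0 .0005 0 0 0 0'| grep -E 'eef_pos|wrist'; done
```

```text
eef_pos: [0.5611, -0.1015, 0.0078]
wrist_force: [0.5, -0.6, -0.3]
eef_pos: [0.5611, -0.1011, 0.0078]
wrist_force: [-0.3, -0.4, -1.0]
```

```bash
python3 jog.py '0 .0005 0 0 0 0;0 .0005 0 0 0 0'| grep -E 'eef_pos|wrist'; python3 jog.py '0 .0005 0 0 0 0;0 .0005 0 0 0 0'| grep -E 'eef_pos|wrist'
```

```text
eef_pos: [0.5611, -0.1006, 0.0078]
wrist_force: [0.4, -0.9, 0.6]
eef_pos: [0.5611, -0.1004, 0.0078]
wrist_force: [-0.6, -4.4, -0.4]
```

```bash
python3 jog.py '-.001 0 0 0 0 0;-.002 0 0 0 0 0;-.003 0 0 0 0 0;-.003 0 0 0 0 0' | grep -E 'eef_pos|wrist'
python3 jog.py '-.0005 0 0 0 0 0;-.0005 0 0 0 0 0'| grep -E 'eef_pos|wrist'
```

```text
eef_pos: [0.5625, -0.1003, 0.0078]
wrist_force: [-8.9, -7.6, 5.4]
eef_pos: [0.5629, -0.1003, 0.0078]
wrist_force: [-10.7, -7.4, 5.5]
```

```bash
python3 jog.py '-.0005 0 0 0 0 0;-.0005 0 0 0 0 0'| grep -E 'eef_pos|wrist'
```

```text
eef_pos: [0.5634, -0.1003, 0.0078]
wrist_force: [-10.3, -7.3, 6.0]
```

```bash
cat >m.py <<'E'
from h import *
import pickle
def meas(im,p,tag):
    g=cv2.cvtColor(im,6);box=g*0;box[100:345,150:335]=1
    # dark windows: hough circles
    c=cv2.HoughCircles(cv2.medianBlur(g,3),cv2.HOUGH_GRADIENT,1,50,param1=100,param2=22,minRadius=20,maxRadius=42)
    for q in c[0]: print(tag,q.round(1),ray([q[:2]],.022,p)[0].round(4))
    # -x end edge: strongest vertical gradient at a few columns
    gy=cv2.Sobel(cv2.GaussianBlur(g,(3,3),0).astype(np.float32),-1,0,1)
    for x in (190,200,210): 
        y=80+gy[80:180,x].argmax(); print(tag,'edge',x,y,ray([(x,y)],.022,p)[0].round(4))
meas(cv2.imread('pics/w3.png'),pickle.load(open('w3.pkl','rb')),'w3')
p=arm.camera_params('wrist');im=arm.get_image('wrist')[:,:,::-1].copy();cv2.imwrite('pics/w4.png',im);pickle.dump(p,open('w4.pkl','wb'))
meas(im,p,'w4');print(arm.state()['wrist_force'])
E
python3 m.py
```

```text
w3 [251.5 190.5  29.6] [ 0.5247 -0.1045]
w3 [247.5 270.5  28.8] [ 0.5615 -0.1061]
w3 [251.5 348.5  33.8] [ 0.6036 -0.1042]
w3 edge 190 134 [ 0.502  -0.1284]
w3 edge 200 134 [ 0.5019 -0.1245]
w3 edge 210 134 [ 0.5019 -0.1207]
w4 [248.5 189.5  32.5] [ 0.5267 -0.1014]
w4 [247.5 270.5  28.8] [ 0.5639 -0.1017]
w4 [254.5 340.5  25.8] [ 0.6011 -0.0984]
w4 edge 190 133 [ 0.504 -0.124]
w4 edge 200 133 [ 0.504  -0.1202]
w4 edge 210 133 [ 0.5039 -0.1163]
[-10.43440583  -7.70436768   5.1266393 ]
```

```bash
cat >>m.py <<'E'
E
cat > e.py <<'E'
from h import *
import sys,pickle
def edge(im,p):
    g=cv2.GaussianBlur(cv2.cvtColor(im,6),(3,3),0).astype(np.float32);r=[]
    for x in range(186,226,4):
        d=np.diff(g[115:150,x]);k=np.clip(d,0,None);i=k.argmax();w=k[i-3:i+4];r.append((x,115.5+i-3+(w*np.arange(7)).sum()/w.sum()))
    w=ray(r,.022,p);print(np.median(w[:,0]).round(5),np.polyfit(w[:,1],w[:,0],1)[0].round(3))
edge(cv2.imread('pics/w3.png'),pickle.load(open('w3.pkl','rb')))
edge(cv2.imread('pics/w4.png'),pickle.load(open('w4.pkl','rb')))
p=arm.camera_params('wrist');im=arm.get_image('wrist')[:,:,::-1].copy();cv2.imwrite('pics/w5.png',im);edge(im,p);s=arm.state();print(s['eef_pos'],s['wrist_force'],s['torque'])
E
python3 jog.py '-.0005 0 0 0 0 0;-.001 0 0 0 0 0;-.001 0 0 0 0 0' | grep -E 'eef_pos|wrist'; python3 e.py
```

```text
eef_pos: [0.5644, -0.1003, 0.0078]
wrist_force: [-9.6, -7.8, 4.9]
0.50164 -0.015
0.50409 -0.003
0.50509 0.003
[ 0.56439111 -0.10031003  0.00778335] [-10.03060285  -7.61192919   5.47984164] [-1.37886691  1.53777676 -0.18848566]
```

```bash
python3 jog.py '-.0005 0 0 0 0 0;-.0005 0 0 0 0 0' | grep -E 'eef_pos|wrist'; python3 e.py|tail -2
```

```text
eef_pos: [0.5647, -0.1003, 0.0078]
wrist_force: [-10.6, -7.4, 5.1]
0.50539 -0.005
[ 0.56472122 -0.10029502  0.00776754] [-10.70950971  -7.43713535   5.84692772] [-1.46391004  1.61297709 -0.09910069]
```

```bash
python3 jog.py '-.0005 0 0 0 0 0;-.0005 0 0 0 0 0' | grep -E 'eef_pos|wrist'; python3 e.py|tail -2
```

```text
eef_pos: [0.5648, -0.1003, 0.0078]
wrist_force: [-12.8, -9.5, 8.2]
0.5054 -0.004
[ 0.56474809 -0.10030616  0.00779537] [-13.57318533  -8.88065252   7.91923615] [-1.56589505  2.05204791 -0.06650952]
```

```bash
python3 jog.py '-.0005 0 0 0 0 0;-.0005 0 0 0 0 0' | grep -E 'eef_pos|wrist'; python3 e.py|tail -2
```

```text
eef_pos: [0.5647, -0.1003, 0.0078]
wrist_force: [-15.3, -9.5, 9.1]
0.50541 -0.005
[ 0.5647582  -0.10031808  0.00777283] [-15.4114847   -9.01590881   9.01742818] [-1.69817441  2.47024588 -0.16398292]
```

The carrier is against both faces: it no longer moves, and the wrist force is 15 N along x and 9 N along y. I'll ease the pressure, firm up the grip and lift straight up.

```bash
python3 jog.py '.0006 -.0003 0 0 0 0;.0012 -.0006 0 0 0 0;.0012 -.0006 0 0 0 0;.0012 -.0006 0 0 0 0' .5 60 
python3 jog.py '0 0 -.004 0 0 0;0 0 -.01 0 0 0;0 0 -.018 0 0 0;0 0 -.03 0 0 0;0 0 -.045 0 0 0;0 0 -.065 0 0 0;0 0 -.085 0 0 0;0 0 -.1 0 0 0;0 0 -.1 0 0 0;0 0 -.1 0 0 0'
python3 - <<'E'
from h import *
import pickle
p=arm.camera_params('wrist');im=arm.get_image('wrist');cv2.imwrite('pics/w6.png',im[:,:,::-1]);pickle.dump(p,open('w6.pkl','wb'))
E
```

```text
time: 10.78
eef_pos: [0.5648, -0.1004, 0.0082]
eef_rot: [[-1.0, -0.004, -0.003], [-0.004, 1.0, 0.001], [0.003, 0.001, -1.0]]
wrist_force: [-9.7, -2.9, 9.9]
finger_gap: 0.686
finger_force: 62.9
time: 12.02
eef_pos: [0.5662, -0.1006, 0.1074]
eef_rot: [[-1.0, -0.004, -0.0], [-0.004, 1.0, 0.0], [0.0, 0.0, -1.0]]
wrist_force: [0.3, 0.3, -3.0]
finger_gap: 0.683
finger_force: 66.1
```

View pics/w6.png

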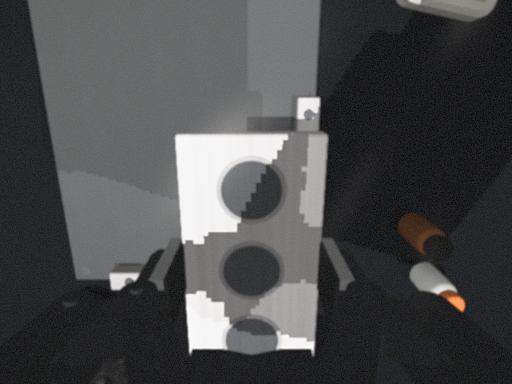

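The carrier is held level and square with its middle window between the fingers, clear of the fences. Next I carry it over the holder.

```bash
python3 jog.py '.005 .04 0 0 0 .03;.012 .09 0 0 0 .06;.019 .14 0 0 0 .09;.026 .19 0 0 0 .12;.032 .235 0 0 0 .15;.037 .27 0 0 0 .165;.0393 .29 0 0 0 .165;.0393 .296 0 0 0 .165;.0393 .296 0 0 0 .165;.0393 .296 0 0 0 .165'
python3 - <<'E'
from h import *
s=arm.state();R=s['eef_rot'];print(s['eef_pos'],np.arctan2(R[1,1],R[0,1])-np.pi/2,tool(np.r_[.5257,.1952,s['eef_pos'][2]]-s['eef_pos']))
E
```

```text
time: 13.32
eef_pos: [0.5261, 0.1942, 0.1077]
eef_rot: [[-0.987, 0.161, -0.0], [0.161, 0.987, -0.0], [0.0, -0.0, -1.0]]
wrist_force: [0.3, -0.4, -3.0]
finger_gap: 0.68
finger_force: 66.0
[0.52605339 0.19416493 0.10772033] -0.16184711790601747 [ 5.15565038e-04  9.64598798e-04 -3.61780416e-09]
```

Descend to about 15 mm above the floor with a small correction, then look.

```bash
python3 jog.py '.0005 .001 .03 0 0 0;.0005 .001 .06 0 0 0;.0005 .001 .08 0 0 0;.0005 .001 .085 0 0 0;.0005 .001 .085 0 0 0'
python3 - <<'E'
from h import *
ims=[arm.get_image(n)[:,:,::-1] for n in('wrist','side')]
cv2.imwrite('pics/w7.png',np.hstack([ims[0][60:360,120:400],cv2.resize(ims[1][140:220,160:260],None,fx=3.75,fy=3.75)]))
E
```

```text
time: 13.95
eef_pos: [0.5258, 0.1958, 0.0231]
eef_rot: [[-0.987, 0.161, 0.0], [0.161, 0.987, 0.0], [-0.0, 0.0, -1.0]]
wrist_force: [-0.3, 0.1, -3.1]
finger_gap: 0.681
finger_force: 66.0
```

View pics/w7.png

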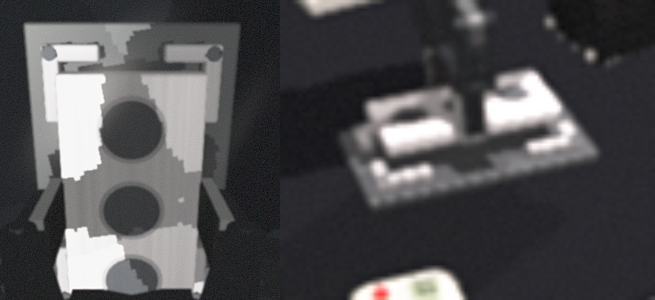

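The carrier is level above the holder and centred between the brackets: carrier edges at columns 58 and 206, bracket arms symmetric about column 132. Lowering it now.

```bash
python3 jog.py '0 0 .006 0 0 0;0 0 .011 0 0 0;0 0 .015 0 0 0;0 0 .017 0 0 0;0 0 .0175 0 0 0;0 0 .0175 0 0 0'
python3 jog.py '0 0 .0007 0 0 0;0 0 .001 0 0 0;0 0 .001 0 0 0' | grep -E 'pos|wrist'
```

```text
time: 14.8
eef_pos: [0.5255, 0.1963, 0.0053]
eef_rot: [[-0.987, 0.16, 0.0], [0.16, 0.987, 0.0], [-0.0, 0.0, -1.0]]
wrist_force: [-0.2, -1.1, -2.3]
finger_gap: 0.68
finger_force: 66.0
eef_pos: [0.5255, 0.1962, 0.0043]
wrist_force: [-0.4, -0.3, -3.6]
```

```bash
python3 jog.py '0 -.0008 .0005 0 0 0;0 -.0008 .0005 0 0 0' | grep -E 'pos|wrist';python3 jog.py '0 0 .0005 0 0 0;0 0 .0005 0 0 0' | grep -E 'pos|wrist'
```

```text
eef_pos: [0.5256, 0.1957, 0.0042]
wrist_force: [-0.9, 3.8, 4.0]
eef_pos: [0.5256, 0.1957, 0.0042]
wrist_force: [-2.4, 3.4, 11.6]
```

Floor contact came at TCP z = 4.2 mm, as expected. Releasing and retreating.

```bash
python3 jog.py '0 0 -.0005 0 0 0;0 0 -.0005 0 0 0;0 0 -.0005 0 0 0;0 0 -.0005 0 0 0' .85
python3 jog.py '0 0 -.005 0 0 0;0 0 -.02 0 0 0;0 0 -.06 0 0 0;0 0 -.12 0 0 0;0 0 -.18 0 0 0;0 0 -.24 0 0 0;0 0 -.24 0 0 0;0 0 -.24 0 0 0'|grep -E 'time|pos|wrist'
python3 - <<'E'
from h import *
p=arm.camera_params('wrist');im=arm.get_image('wrist')[:,:,::-1].copy();cv2.imwrite('pics/w8.png',im)
g=cv2.medianBlur(cv2.cvtColor(im,6),3)
for t in (150,200,230,245):
    n,l,st,c=cv2.connectedComponentsWithStats((g>t).astype(np.uint8))
    for i in range(1,n):
        if 1500<st[i,4]<20000: print(t,st[i],*rect(l==i,.018,p))
E
```

```text
time: 16.18
eef_pos: [0.5253, 0.1954, 0.0037]
eef_rot: [[-0.987, 0.16, -0.0], [0.16, 0.987, -0.0], [0.0, -0.0, -1.0]]
wrist_force: [0.7, -0.1, -0.3]
finger_gap: 0.849
finger_force: 0.0
time: 17.18
eef_pos: [0.5248, 0.1953, 0.244]
wrist_force: [-0.6, 0.4, -0.3]
150 [   0    0  116   38 3119] [0.34337946 0.02255578] [122.4  33. ] 1.5517346181346
150 [  49   49   63   60 3114] [0.41182217 0.03050733] [62.7 59.9] 1.3840332337634382
150 [ 208   87   86  133 9389] [0.52327747 0.19468576] [151.2  93.3] -0.17271984512930702
150 [ 474  106   38  212 4728] [0.64934723 0.46823819] [274.4  34.9] -0.005417135973330179
200 [  50   50   61   58 2656] [0.41185013 0.0303416 ] [60.9 58.1] 1.3751948678957377
200 [ 214   95   75  123 5856] [0.52580566 0.19519478] [140.2  80.8] -0.16086771301401837
230 [  50   51   58   56 2016] [0.41187592 0.02975735] [59.4 55.5] 1.3829554524702832
230 [ 224  105   56  105 4122] [0.52591754 0.19517189] [119.7  60.3] -0.15974891904007607
245 [ 225  106   54  104 3826] [0.52640283 0.19514243] [118.6  59.9] -0.15867726301742818
```

View pics/w8.png

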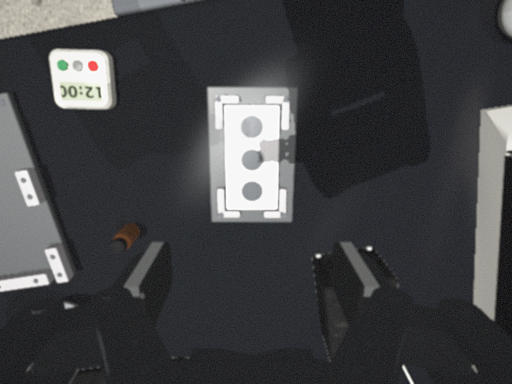

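The carrier lies between the four brackets, with corners near (224,105) and (280,210). It measures (0.5259, 0.1952) at yaw -0.160, which is within 0.5 mm of the holder's centre and square, and the arm is clear.

```bash
python3 -c "
from workcell import arm
print(arm.finish_job())"
```

```text
the job is handed in; nothing more can be done
None
```

I slid the carrier home against both fences, lifted it by its middle and laid it in the holder, then let go and handed the job in at about 17 s; the last camera measurement put it within 0.5 mm of the holder's centre and square, but the hand-in returned no verdict.

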